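# Part changeover: shut the yellow locker, open the blue one

### The arm

A 6-joint arm with a two-finger parallel gripper is mounted at the origin on the work surface. World frame = base frame: x ahead of the robot, y to its left, z up, the work surface at z = 0. Lengths are in m, angles in rad, forces in N, time in s.
With the tool pointing down it reaches from about 0.25 to 0.775 m from the base axis. Payload 4 kg.
Tool frame: the origin (TCP) lies at the very end of the fingers, on their centre line; the grasp point (between the pads) lies 19 mm behind it (robot.tcp_to_grasp is the distance from the TCP to the grasp point, in m); z points along the fingers, y is the line along which they close (so a half turn about z gives the same grasp; the last joint's range is limited). The gripper opens to 94 mm and grips with 3 to 60 N. Pads are 16 mm wide; open, the fingers measure 119 mm over their backs; the gripper's body (75 mm by 177 mm) begins 78 mm behind the grasp point.
Start: joints at [1.059, 0.087, 1.371, -0, 1.684, -0.103], TCP at [0.219, 0.505, 0.206] pointing down, gripper open.
Joint ranges: [-3.1, 3.1], [-0.76, 2.03], [0.27, 2.55], [-1.08, 4.22], [0.17, 2.65], [-2.57, 2.57]. Speed limits (rad/s): [2.79, 2.79, 3.14, 3.14, 3.14, 3.14].

### API

Orientations are given as [roll, pitch, yaw] about the fixed x, y, z axes, in that order (R = Rz(yaw) Ry(pitch) Rx(roll)).
In Python, from bench import robot, telemetry, snapshot gives the robot as it stands (robot), with the cameras as plain functions and the readings (telemetry).
- The arm moves only by the tool hand_motion, called after ">>>" by a JSON object that holds its "method" and its "body". Schema: {"type":"object","properties":{"deltas":{"type":"string"},"only":{"type":"string"},"quiet":{"type":"boolean"},"lines":{"type":"string"}},"required":["deltas"],"additionalProperties":false}. deltas is a string of 1 to 20 rows, parted by a bar, with the numbers parted by spaces; each row has 5 numbers: the finger opening in m, then dx, dy, dz in units of 20 mm, then a turn about the tool's z in units of 0.05 rad; each row shifts and turns the commanded pose from where the row before left it, along the tool's axes as they then stand; what a row does not reach is not made up. A row lasts 1/12 s, in which the tool goes at most 0.0417 m and 0.125 rad, less where a joint would pass 70% of its speed; a pose out of reach is approached as far as the arm can. The fingers move at their own pace and stop on an object; the grip force is fixed at half the most. Time passes only in rows, so rows that do not move let the fingers close. The tool returns the time, the measured TCP pose, the force, the opening and the grip force at its end. only (a regular expression) keeps the lines of the reply that match it, lines (a string "A,B") keeps lines A to B, and quiet returns only ok. Input that does not fit is refused with a message, and nothing moves.
- telemetry.get_obs(): the state, without advancing time (a new reading comes with each control period).
- snapshot(name): name is "scene" or "top"; returns a dict with "color" (400x640x3 uint8, blue, green, red), "fx", "fy", "cx", "cy" (pixels), "k1" (the pictures are not rectified: a ray, as slopes to the right and down, at radius r is drawn at 1 + k1 r^2 times it, then the intrinsics apply), "extrinsics" (4x4, takes a point from world to camera coordinates). Camera axes: x right, y down, z forward; pixel columns grow to the right and rows downward; lengths in m; the calibration is good to about 2 mm. A picture is of the moment at which its call begins. There is no depth.
- robot.close_job(): hands the job in; it is judged then, once.
The state is a dict: "time": time; "joint_positions": joint angles; "qvel": joint speeds; "joint_torque": joint torques, N m; "tool_pos": TCP position; "ee_rot": TCP orientation; "wrist_force": force on the tool from outside, world axes, zero at the start; "wrist_torque": the same for the moment, N m; "width": finger opening in m; "finger_force": force on a finger pad.
Only numpy, scipy, OpenCV 4.12 (cv2) and the standard library are available. Lean on these libraries where they do the work, as an engineer would, in place of code of your own. Each camera call takes 0.05 s, during which the arm holds its last target. There are 200 camera calls.

### The job

The next batch uses the parts in the blue locker. First push the yellow locker's drop front, which was left hanging open, up until it is fully shut, then pull the blue locker's drop front all the way down, so that the two are never open together. Leave the green locker shut and the black spray can standing where it is.

Things in the scene. Friction and masses are not known exactly. Their poses are not given: they have to be found in the camera images.
- yellow_front (a joint): Drop front of the yellow locker (fixed, 150 wide, 140 deep, 150 high, yellow roof and front): panel 146 x 105 x 8 hinged along its bottom edge, 45 above the bench, on the robot's side; a 20 wide stem on its top edge carries a black T-bar. 0 = shut (upright), 1.5 rad = end stop, fully down (nearly level). Stiff: stays as left; 1 to 4 N at the handle moves it. Starts open, 0.8 to 1.45.
- yellow_handle (a point): Centre of the yellow front's black T-bar: round, 12 diameter, 50 long, parallel to the hinge, flat ends; pinched by its ends from above it turns in the fingers. 145 from the hinge line, 40 past the panel edge; 190 above the bench when shut, about 55 when down. Axes move with the front: y along the bar, z from hinge to bar, x into the locker when shut.
- blue_front (a joint): Drop front of the blue locker (fixed, 150 wide, 140 deep, 150 high, blue roof and front): panel 146 x 105 x 8 hinged along its bottom edge, 45 above the bench, on the robot's side; a 20 wide stem on its top edge carries a black T-bar. 0 = shut (upright), 1.5 rad = end stop, fully down (nearly level). Stiff: stays as left; 1 to 4 N at the handle moves it. Starts shut or barely ajar, 0 to 0.1.
- blue_handle (a point): Centre of the blue front's black T-bar: round, 12 diameter, 50 long, parallel to the hinge, flat ends; pinched by its ends from above it turns in the fingers. 145 from the hinge line, 40 past the panel edge; 190 above the bench when shut, about 55 when down. Axes move with the front: y along the bar, z from hinge to bar, x into the locker when shut.
- green_front (a joint): Drop front of the green locker, a bystander of the same build as the yellow and the blue one; 0 = shut, as it starts. The three lockers stand side by side in any order, about 225 apart, each turned up to 0.15 rad.
- spray_can: Loose black spray can, 60 in diameter, 160 high, standing on the bench to the right of the lockers (-y); origin at the centre of its underside, z up. Bystander. On the left (+y) a fixed blue tray of brackets, 50 high, also stands by.

How it is judged:
By the outcome, as a careful person would: the job done as asked, in the order asked, and still so for the second after the job is handed in, with the robot touching nothing.
It also fails if it takes over 56 s, if anything falls off the work surface, if the arm or the gripper's body presses on something with over 40 N, if the wrist force passes 120 N, or if a joint passes its speed limit or range.

## Working session

There is one attempt and no reset: what is moved stays moved. The work goes in short steps, Python scripts to look and compute and a tool call to move; the robot and the scene stay as the last step left them, time stands still between calls to the robot, and variables do not carry over. Pictures are saved under pics/ and viewed, at most 10 in all, crops included, and the job is handed in when it is done.

```bash
ls; mkdir -p pics
```

Run:
```python
from bench import robot, telemetry, snapshot
import cv2,numpy as np
for n in("scene","top"):
    s=snapshot(n);cv2.imwrite(f"pics/{n}0.png",s["color"]);print(n,s["fx"],s["fy"],s["cx"],s["cy"],s["k1"]);print(np.round(s["extrinsics"],3))
o=telemetry.get_obs();print(o["time"],o["tool_pos"],o["ee_rot"],o["width"])
```

```text
bench.py
pics
scene 480.8435222829514 480.8435222829514 315.3500600329945 208.5072801120415 0.050726596998424425
[[-0.871  0.491 -0.006  0.534]
 [ 0.27   0.468 -0.841  0.016]
 [-0.41  -0.735 -0.54   1.345]
 [ 0.     0.     0.     1.   ]]
top 430.35719356758983 430.35719356758983 321.8096381583134 198.92651077604566 -0.11998483081423296
[[-0.02  -1.     0.006 -0.15 ]
 [-0.996  0.02  -0.082  0.56 ]
 [ 0.082 -0.008 -0.997  1.083]
 [ 0.     0.     0.     1.   ]]
0.1 [0.21839659 0.50427404 0.20445545] [-3.13968739e+00 -2.08874089e-04  2.73279545e+00] 0.09420313990702281
```

View pics/scene0.png

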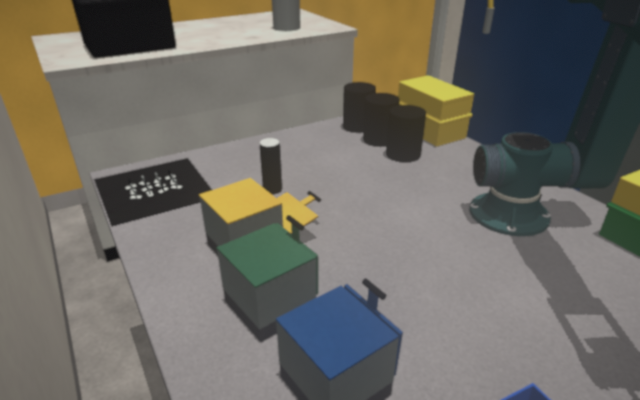

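View pics/top0.png

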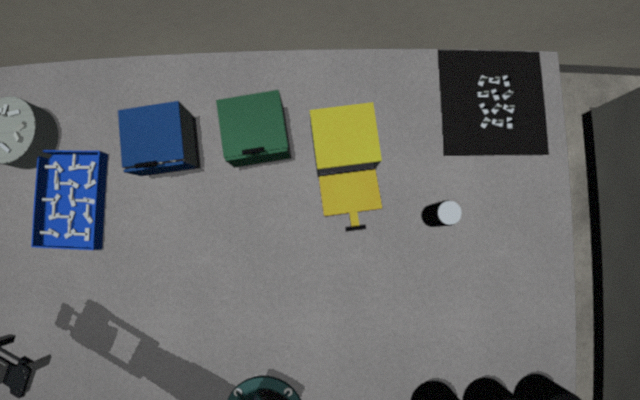

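The top view shows the lockers blue, green and yellow from left to right. The yellow bar is at (355,228) top and (314,196) scene, the blue bar at (147,164) and (373,289), and the can at (449,213) top. Next I triangulate the bar ends.

Create h.py:
```python
import cv2,numpy as np
from bench import robot, telemetry, snapshot
def ray(s,uv):
    K=np.array([[s["fx"],0,s["cx"]],[0,s["fy"],s["cy"]],[0,0,1]])
    p=cv2.undistortPoints(np.array([[uv]],float),K,np.array([s["k1"],0,0,0,0]))[0,0]
    E=np.array(s["extrinsics"]);R=E[:3,:3];d=R.T@np.array([*p,1]);return -R.T@E[:3,3],d/np.linalg.norm(d)
def onz(s,uv,z):
    c,d=ray(s,uv);return c+d*(z-c[2])/d[2]
def tri(a,ua,b,ub):
    c1,d1=ray(a,ua);c2,d2=ray(b,ub)
    t=np.linalg.lstsq(np.stack([d1,-d2],1),c2-c1,rcond=None)[0]
    p,q=c1+t[0]*d1,c2+t[1]*d2;return (p+q)/2,np.linalg.norm(p-q)
def bar(s,roi,thr=50):
    x0,y0,x1,y1=roi;g=s["color"][y0:y1,x0:x1].max(2)
    m=(g<thr).astype(np.uint8)
    n,l,st,c=cv2.connectedComponentsWithStats(m);k=1+np.argmax(st[1:,4])
    pts=np.argwhere(l==k)[:,::-1].astype(np.float32)
    r=cv2.minAreaRect(pts);return c[k]+[x0,y0],st[k],r
def roof(s,lo,hi,roi):
    x0,y0,x1,y1=roi;m=cv2.inRange(cv2.cvtColor(s["color"],cv2.COLOR_BGR2HSV)[y0:y1,x0:x1],lo,hi)
    c=max(cv2.findContours(m,0,2)[0],key=cv2.contourArea);return cv2.boxPoints(cv2.minAreaRect(c))+[x0,y0]
```

Run:
```python
from h import *
S,T=snapshot("scene"),snapshot("top")
for n,rt,rs in(("y",(340,222,370,235),(302,186,324,206)),("b",(130,157,165,170),(358,275,388,312)),("g",(238,143,270,157),(284,212,308,242))):
  a,sa,ra=bar(T,rt);b,sb,rb=bar(S,rs);print(n,a,sa,np.round(ra[1],1),ra[2],b,sb,np.round(rb[1],1),rb[2]);print(tri(T,a,S,b))
a=cv2.resize(T["color"][140:240,100:400],(600,200),interpolation=2);b1=cv2.resize(S["color"][180:215,280:330],(300,210),interpolation=2);b2=cv2.resize(S["color"][272:312,350:400],(300,240),interpolation=2)
im=np.zeros((450,600,3),np.uint8);im[:200]=a;im[200:410,:300]=b1;im[200:440,300:]=b2;cv2.imwrite("pics/c.png",im)
```

```text
Traceback (most recent call last):
  File "h.py", line 16, in bar
    n,l,st,c=cv2.connectedComponentsWithStats(m);k=1+np.argmax(st[1:,4])
                                                     ~~~~~~~~~^^^^^^^^^^
ValueError: attempt to get argmax of an empty sequence
```

Run:
```python
from h import *
S,T=snapshot("scene"),snapshot("top")
a=cv2.resize(T["color"][140:240,100:400],(780,260),interpolation=2);b1=cv2.resize(S["color"][180:215,280:330],(390,273),interpolation=2);b2=cv2.resize(S["color"][272:312,350:400],(390,312),interpolation=2)
im=np.zeros((580,780,3),np.uint8);im[:260]=a;im[260:533,:390]=b1;im[260:572,390:]=b2;cv2.imwrite("pics/c.png",im)
for n,rt,rs in(("y",(340,222,370,235),(302,186,324,206)),("b",(130,157,165,170),(358,275,388,312))):
 for s,r in((T,rt),(S,rs)):
  for th in(30,50,70,90):
   try: c,st,q=bar(s,r,th);print(n,th,np.round(c,1),st,np.round(q[1],1),round(q[2],1))
   except ValueError: pass
```

```text
y 30 [355.7 227.5] [ 7  4 18  4 33] [ 1.9 17.3] 81.3
y 50 [355.2 227.6] [ 6  3 19  6 56] [ 3.1 18.4] 82.9
y 70 [355.5 227.6] [ 6  3 20  6 77] [ 4.1 19.3] 84.3
y 90 [355.  227.7] [ 5  3 21  7 93] [ 4.7 20.4] 82.4
y 70 [317.  198.5] [14 11  3  4  6] [3.5 0.7] 45.0
y 90 [314.3 196. ] [ 6  6 12  9 32] [13.6  2.8] 36.9
b 30 [146.8 164.5] [ 5  5 22  5 73] [ 4. 21.] 90.0
b 50 [149.4 165.6] [  4   4  31   9 148] [ 8. 30.] 90.0
b 70 [148.5 165.6] [  0   4  35   9 193] [ 8. 34.] 90.0
b 90 [149.4 165.2] [  0   3  35  10 249] [ 9. 34.] 90.0
b 70 [373.7 289.3] [  5   5  22  19 133] [26.2  5.9] 39.8
b 90 [372.2 295.4] [  1   4  27  33 350] [29.1 21.1] 39.8
```

View pics/c.png

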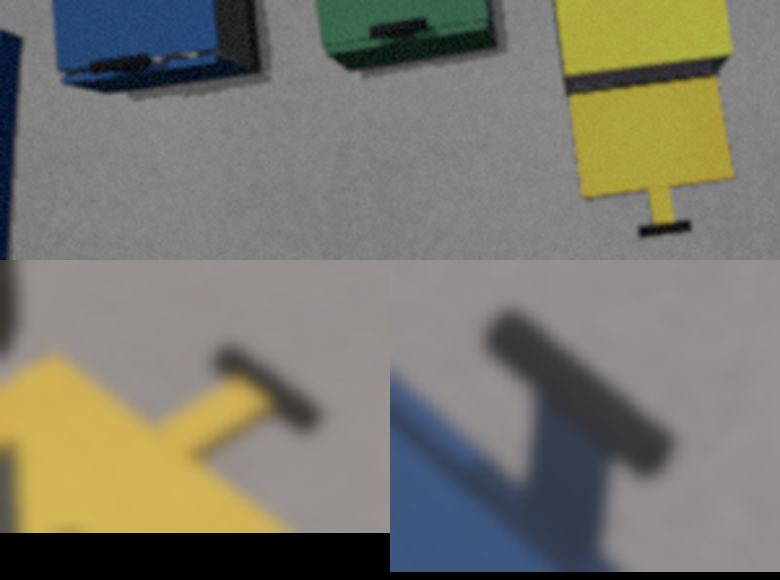

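The crops show both bars clearly, yellow centred at scene (314.3,196) and blue at scene (373.7,289.3). The blue front has a slight gap at its top, so it's barely ajar. Next come triangulation and yaw from the roof corners.

Run:
```python
from h import *
S,T=snapshot("scene"),snapshot("top")
print("y",tri(T,(355.2,227.6),S,(314.3,196.2)));print("b",tri(T,(146.8,164.5),S,(373.7,289.3)))
H=cv2.cvtColor(T["color"],cv2.COLOR_BGR2HSV)
print([H[y,x] for x,y in((150,130),(345,130),(350,190),(250,120))])
for n,lo,hi,roi in(("y",(20,100,60),(35,255,255),(300,90,390,168)),("b",(100,100,60),(125,255,255),(110,95,188,180)),("g",(60,60,40),(90,255,255),(205,80,295,160)),("yfront",(20,100,60),(35,255,255),(310,172,390,214))):
  q=roof(T,lo,hi,roi);P=np.array([onz(T,c,.15)[:2] for c in q]);print(n,np.round(q,1).tolist(),np.round(P,3).tolist())
  e=P-np.roll(P,1,0);print(" len",np.round(np.linalg.norm(e,axis=1),3),"ang mod 90deg",np.round((np.arctan2(e[:,1],e[:,0])+np.pi/4)%(np.pi/2)-np.pi/4,3),"c",P.mean(0))
c=lambda u,z:onz(T,u,z)
print("yaw bars y",c((345.5,229),.1)-c((365,226),.1),"can",c((449,213),.16))
```

```text
y (array([ 0.4803981 , -0.24065331,  0.0777824 ]), np.float64(0.00019983108793144547))
b (array([0.62873953, 0.23154025, 0.18659903]), np.float64(0.00042499724954350206))
[array([107, 173, 118], dtype=uint8), array([ 29, 166, 171], dtype=uint8), array([ 28, 169, 172], dtype=uint8), array([ 75, 116,  92], dtype=uint8)]
y [[309.1, 109.5], [373.9, 101.4], [381.4, 161.2], [316.5, 169.3]] [[0.756, -0.135], [0.773, -0.287], [0.631, -0.299], [0.614, -0.15]]
 len [0.142 0.153 0.143 0.15 ] ang mod 90deg [0.104 0.112 0.087 0.107] c [ 0.69329953 -0.21762526]
b [[113.8, 110.1], [178.1, 100.7], [187.2, 163.3], [123.0, 172.7]] [[0.769, 0.333], [0.786, 0.175], [0.635, 0.15], [0.617, 0.305]]
 len [0.155 0.16  0.153 0.156] ang mod 90deg [0.186 0.103 0.164 0.116] c [0.70183475 0.2405307 ]
g [[215.6, 98.0], [280.1, 89.3], [288.7, 152.5], [224.1, 161.2]] [[0.789, 0.085], [0.806, -0.068], [0.655, -0.086], [0.638, 0.063]]
 len [0.153 0.153 0.152 0.15 ] ang mod 90deg [0.141 0.11  0.121 0.113] c [ 0.72188285 -0.00163925]
yfront [[318.2, 175.2], [376.6, 167.9], [381.9, 209.9], [323.4, 217.2]] [[0.601, -0.153], [0.615, -0.288], [0.518, -0.297], [0.505, -0.163]]
 len [0.097 0.135 0.097 0.134] ang mod 90deg [0.104 0.107 0.092 0.104] c [ 0.55968513 -0.2250642 ]
yaw bars y [-0.0061418   0.04672797  0.        ] can [ 0.50751865 -0.44880347  0.16      ]
```

Yellow handle is at (0.480,-0.241,0.078), angle about 1.34 and yaw about 0.108. Blue handle is at (0.629,0.232,0.187). I'll turn the tool to yaw 3.25 so it closes along the bar, then cross over.

Units first: shifts go in units of 20 mm and turns go in units of 0.05 rad. So -0.038 m is -1.9, -0.01 m is -0.5, -0.1034 rad is -2.068.

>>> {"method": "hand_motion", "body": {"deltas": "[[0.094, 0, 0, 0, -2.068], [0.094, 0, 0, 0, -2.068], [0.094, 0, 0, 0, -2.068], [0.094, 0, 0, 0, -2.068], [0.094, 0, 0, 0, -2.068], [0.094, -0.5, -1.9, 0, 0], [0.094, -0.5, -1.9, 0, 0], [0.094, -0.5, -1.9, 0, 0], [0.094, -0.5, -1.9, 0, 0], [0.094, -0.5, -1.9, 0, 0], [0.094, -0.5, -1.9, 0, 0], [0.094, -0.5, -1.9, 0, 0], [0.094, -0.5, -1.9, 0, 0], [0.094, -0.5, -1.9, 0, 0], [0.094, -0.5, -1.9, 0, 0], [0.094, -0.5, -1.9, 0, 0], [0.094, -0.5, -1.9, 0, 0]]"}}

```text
refused: deltas: the value is not of type 'string' (schema: type "string"). Nothing was moved.
```

The error is about the shape of the input: rows parted by a bar, with the numbers parted by spaces. Fixing that and sending the same move.

>>> {"method": "hand_motion", "body": {"deltas": "0.094 0 0 0 -2.068 | 0.094 0 0 0 -2.068 | 0.094 0 0 0 -2.068 | 0.094 0 0 0 -2.068 | 0.094 0 0 0 -2.068 | 0.094 -0.5 -1.9 0 0 | 0.094 -0.5 -1.9 0 0 | 0.094 -0.5 -1.9 0 0 | 0.094 -0.5 -1.9 0 0 | 0.094 -0.5 -1.9 0 0 | 0.094 -0.5 -1.9 0 0 | 0.094 -0.5 -1.9 0 0 | 0.094 -0.5 -1.9 0 0 | 0.094 -0.5 -1.9 0 0 | 0.094 -0.5 -1.9 0 0 | 0.094 -0.5 -1.9 0 0 | 0.094 -0.5 -1.9 0 0"}}

```text
time: 1.82
tool_pos: [0.3874, 0.0625, 0.2059]
ee_rot: [3.141, 0.002, -3.033]
wrist_force: [0.4, 0.1, 0.8]
width: 0.0943
finger_force: 0.0
```

Create go.py:
```python
import sys;from h import *
from scipy.spatial.transform import Rotation as Ro
o=telemetry.get_obs();R=Ro.from_euler("xyz",o["ee_rot"]).as_matrix()
t=np.array([float(v) for v in sys.argv[1:4]])
print("t",round(o["time"],2),"pos",np.round(o["tool_pos"],4),"rpy",np.round(o["ee_rot"],3),"tool delta",np.round(R.T@(t-o["tool_pos"]),4),"q",np.round(o["joint_positions"],2),"F",np.round(o["wrist_force"],1),"w",round(o["width"],4),round(float(np.max(o["finger_force"])),1))
```

```bash
python3 go.py .4804 -.2407 .0588
```

```text
t 1.82 pos [0.3874 0.0625 0.2059] rpy [ 3.141e+00  2.000e-03 -3.033e+00] tool delta [-0.0594 -0.3115  0.1472] q [ 0.01 -0.27  1.7   0.    1.71 -1.66] F [0.4 0.1 0.8] w 0.0943 0.0
```

To row units: -0.0074 m is -0.37, -0.038 m is -1.9.

>>> {"method": "hand_motion", "body": {"deltas": "0.094 -0.37 -1.9 0 0 | 0.094 -0.37 -1.9 0 0 | 0.094 -0.37 -1.9 0 0 | 0.094 -0.37 -1.9 0 0 | 0.094 -0.37 -1.9 0 0 | 0.094 -0.37 -1.9 0 0 | 0.094 -0.37 -1.9 0 0 | 0.094 -0.37 -1 0 0 | 0.094 0 0 1.5 0 | 0.094 0 0 1.5 0 | 0.094 0 0 0 0 | 0.094 0 0 0 0"}}

```text
time: 2.82
tool_pos: [0.4757, -0.213, 0.1438]
ee_rot: [3.139, -0.004, -3.034]
wrist_force: [0.6, 0.1, 0.6]
width: 0.0941
finger_force: 0.0
```

```bash
python3 go.py .4804 -.2407 .0588
```

Run:
```python
from h import *
S,T=snapshot("scene"),snapshot("top")
im=np.zeros((600,800,3),np.uint8);im[:,:400]=cv2.resize(T["color"][120:270,300:400],(400,600),interpolation=2);im[:480,400:]=cv2.resize(S["color"][130:250,260:360],(400,480),interpolation=2);cv2.imwrite("pics/d.png",im)
```

```text
t 2.82 pos [ 0.4757 -0.213   0.1438] rpy [ 3.139 -0.004 -3.034] tool delta [-0.002  -0.0283  0.0849] q [-0.53  0.05  1.54  0.    1.56 -2.21] F [0.6 0.1 0.6] w 0.0941 0.0
```

View pics/d.png

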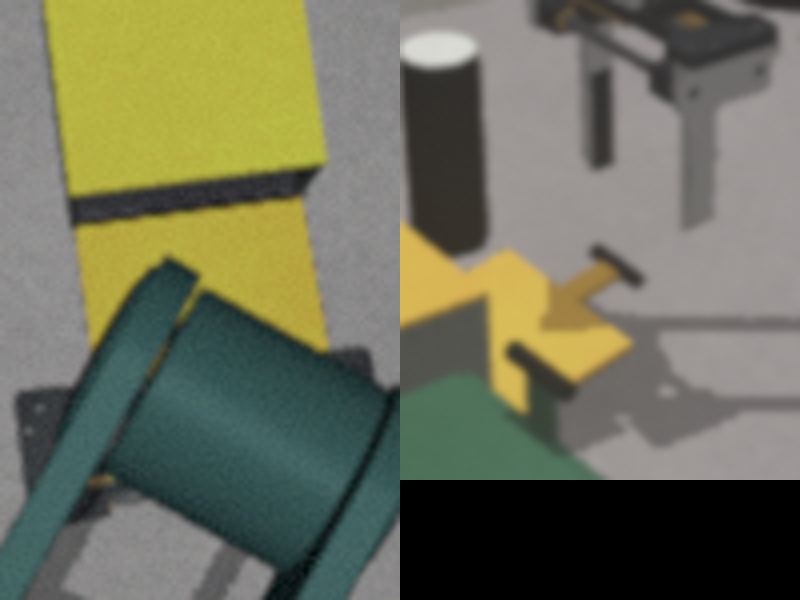

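Both fingers hang above the bar, with pad tips at about scene (308,171) and (334,186), still 28 mm to the left of it. I'll centre, go down and pinch.

To row units: -0.0283 m is -1.415, -0.002 m is -0.1.

>>> {"method": "hand_motion", "body": {"deltas": "0.094 -0.1 -1.415 0 0 | 0.094 0 0 1.5 0 | 0.094 0 0 1.5 0 | 0.094 0 0 1.25 0 | 0.094 0 0 0 0 | 0.094 0 0 0 0"}}

```text
time: 3.42
tool_pos: [0.4824, -0.2414, 0.0615]
ee_rot: [-3.141, 0.0, -3.033]
wrist_force: [0.6, 0.1, 0.6]
width: 0.0942
finger_force: 0.0
```

```bash
python3 go.py .4804 -.2407 .0588
```

Run:
```python
from h import *
S=snapshot("scene")
cv2.imwrite("pics/e.png",cv2.resize(S["color"][150:230,270:360],(720,600),interpolation=2))
```

```text
t 3.42 pos [ 0.4824 -0.2414  0.0615] rpy [-3.141  0.    -3.033] tool delta [0.0019 0.0009 0.0027] q [-0.57  0.14  1.61  0.    1.4  -2.25] F [0.6 0.1 0.6] w 0.0942 0.0
```

View pics/e.png

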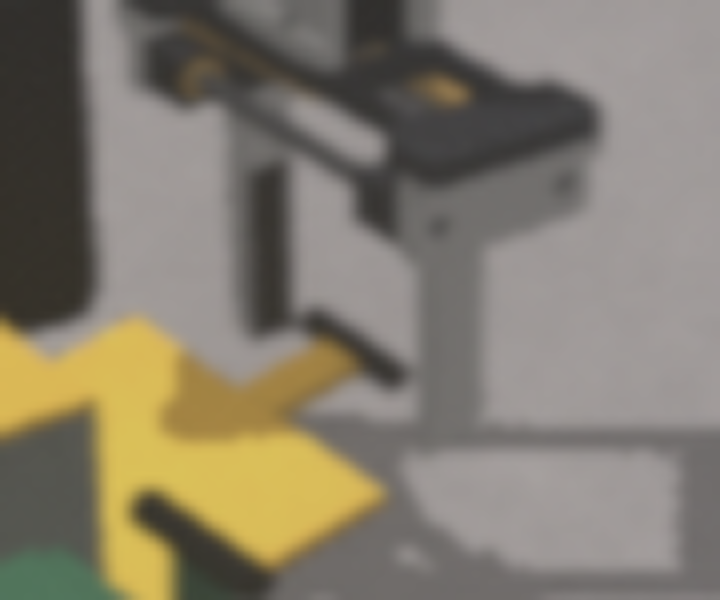

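The bar lies between the fingers, its centre slightly above the tips as it should be. I'll close.

To row units: 0.0027 m is 0.135, 0.0019 m is 0.095.

>>> {"method": "hand_motion", "body": {"deltas": "0.094 0.095 0 0.135 0 | 0.04 0 0 0 0 | 0.04 0 0 0 0 | 0.04 0 0 0 0 | 0.04 0 0 0 0 | 0.04 0 0 0 0 | 0.04 0 0 0 0 | 0.04 0 0 0 0 | 0.04 0 0 0 0 | 0.04 0 0 0 0"}}

```text
time: 4.3
tool_pos: [0.4801, -0.2417, 0.0577]
ee_rot: [3.141, -0.0, -3.033]
wrist_force: [0.3, -0.2, 2.2]
width: 0.0496
finger_force: 30.0
```

```bash
python3 go.py .4804 -.2407 .0588
python3 -c "
import numpy as np
a=1.343
for b in (1.343,1.15,.95,.75,.55,.35,.15,0,-.03):
  print(b,'dx',round(-.145*(np.sin(a)-np.sin(b)),4),'dz',round(-.145*(np.cos(b)-np.cos(a)),4));a=b
"
```

```text
t 4.3 pos [ 0.4801 -0.2417  0.0577] rpy [ 3.141 -0.    -3.033] tool delta [-0.0004  0.0009 -0.0011] q [-0.57  0.14  1.62  0.    1.39 -2.25] F [ 0.3 -0.2  2.2] w 0.0496 30.0
1.343 dx -0.0 dz -0.0
1.15 dx -0.0089 dz -0.0265
0.95 dx -0.0144 dz -0.0251
0.75 dx -0.0191 dz -0.0218
0.55 dx -0.023 dz -0.0175
0.35 dx -0.0261 dz -0.0126
0.15 dx -0.0281 dz -0.0072
0 dx -0.0217 dz -0.0016
-0.03 dx -0.0043 dz 0.0001
```

>>> {"method": "hand_motion", "body": {"deltas": "0.04 -0.175 0 -0.675 0 | 0.04 -0.27 0 -0.65 0 | 0.04 -0.33 0 -0.645 0 | 0.04 -0.39 0 -0.61 0 | 0.04 -0.45 0 -0.57 0 | 0.04 -0.505 0 -0.52 0 | 0.04 -0.55 0 -0.47 0 | 0.04 -0.6 0 -0.405 0 | 0.04 -0.635 0 -0.35 0 | 0.04 -0.67 0 -0.28 0 | 0.04 0 0 0 0"}}

```text
time: 5.22
tool_pos: [0.5719, -0.2316, 0.1612]
ee_rot: [3.141, -0.001, -3.033]
wrist_force: [0.1, 0.5, 1.1]
width: 0.0496
finger_force: 30.0
```

```bash
python3 go.py .6205 -.2267 .171
```

```text
t 5.22 pos [ 0.5719 -0.2316  0.1612] rpy [ 3.141e+00 -1.000e-03 -3.033e+00] tool delta [-0.0488 -0.0005 -0.0099] q [-0.48  0.25  1.27  0.    1.62 -2.16] F [0.1 0.5 1.1] w 0.0496 30.0
```

Still gripped, with low force. Continuing to the shut position with a slight overtravel.

To row units: -0.0143 m is -0.715, -0.0138 m is -0.69.

>>> {"method": "hand_motion", "body": {"deltas": "0.04 -0.69 0 -0.215 0 | 0.04 -0.715 0 -0.15 0 | 0.04 -0.54 0 -0.075 0 | 0.04 -0.545 0 -0.025 0 | 0.04 -0.15 0 0 0 | 0.04 0 0 0 0 | 0.04 0 0 0 0"}}

```text
time: 5.8
tool_pos: [0.6236, -0.2259, 0.1706]
ee_rot: [3.141, 0.001, -3.033]
wrist_force: [0.2, 1.0, 1.8]
width: 0.0497
finger_force: 30.0
```

```bash
python3 go.py .6205 -.2267 .171
```

```text
t 5.8 pos [ 0.6236 -0.2259  0.1706] rpy [ 3.141e+00  1.000e-03 -3.033e+00] tool delta [ 0.0031 -0.0004 -0.0004] q [-0.43  0.35  1.13  0.    1.66 -2.11] F [0.2 1.  1.8] w 0.0497 30.0
```

No stop force yet, so I'll push in 3 mm steps until the stop shows.

To row units: -0.003 m is -0.15.

>>> {"method": "hand_motion", "body": {"deltas": "0.04 -0.15 0 0 0 | 0.04 0 0 0 0 | 0.04 0 0 0 0"}}

```text
time: 6.05
tool_pos: [0.6258, -0.2256, 0.1706]
ee_rot: [3.141, -0.001, -3.034]
wrist_force: [-3.6, 1.9, 2.0]
width: 0.0497
finger_force: 30.0
```

>>> {"method": "hand_motion", "body": {"deltas": "0.04 -0.15 0 0 0 | 0.04 0 0 0 0 | 0.04 0 0 0 0"}}

```text
time: 6.3
tool_pos: [0.6259, -0.2256, 0.1705]
ee_rot: [3.14, -0.008, -3.034]
wrist_force: [-12.1, 1.7, 5.2]
width: 0.0494
finger_force: 30.0
```

The stop is reached: position is stuck and the force is up to 12 N. I'll ease off 3 mm, release and lift.

To row units: 0.003 m is 0.15, 0.04 m is 2.

>>> {"method": "hand_motion", "body": {"deltas": "0.04 0.15 0 0 0 | 0.094 0 0 0 0 | 0.094 0 0 0 0 | 0.094 0 0 0 0 | 0.094 0 0 0 0 | 0.094 0 0 0 0 | 0.094 0 0 -1.5 0 | 0.094 0 0 -1.75 0 | 0.094 0 0 -1.5 0 | 0.094 1.5 0 0 0 | 0.094 2 0 0 0 | 0.094 2 0 0 0 | 0.094 2 0 0 0 | 0.094 0 0 0 0"}}

```text
time: 7.47
tool_pos: [0.4717, -0.2421, 0.2656]
ee_rot: [3.141, -0.003, -3.037]
wrist_force: [0.5, 0.0, 0.4]
width: 0.0941
finger_force: 0.0
```

```bash
python3 go.py .6287 .2315 .1676
```

Run:
```python
from h import *
S,T=snapshot("scene"),snapshot("top")
im=np.zeros((600,800,3),np.uint8);im[:300]=cv2.resize(T["color"][90:240,100:500],(800,300),interpolation=2);im[300:,:450]=cv2.resize(S["color"][170:270,190:340],(450,300),interpolation=2);cv2.imwrite("pics/f.png",im)
```

```text
t 7.47 pos [ 0.4717 -0.2421  0.2656] rpy [ 3.141e+00 -3.000e-03 -3.037e+00] tool delta [-0.2058  0.4546  0.0973] q [-0.58  0.04  1.3  -0.    1.8  -2.26] F [0.5 0.  0.4] w 0.0941 0.0
```

View pics/f.png

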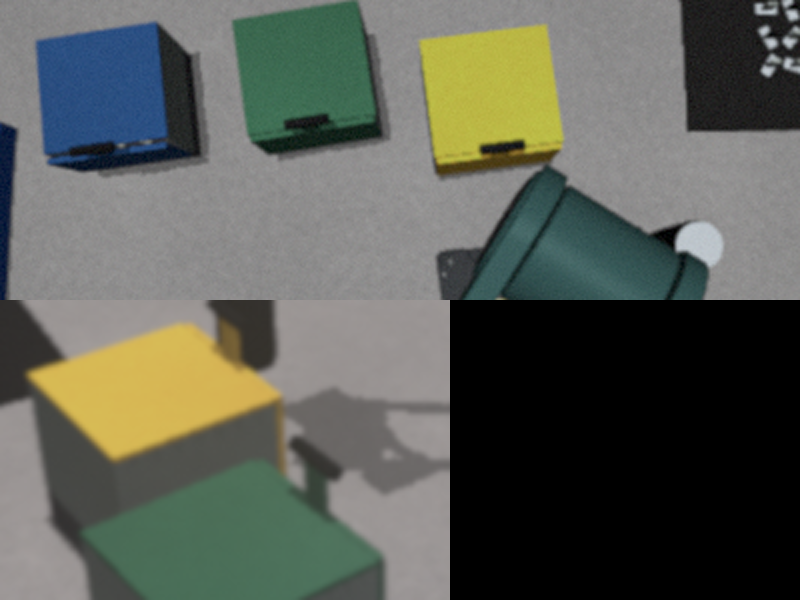

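Yellow is now shut, with only a seam left like green's, and the can is still at top (449,212). On to blue.

>>> {"method": "hand_motion", "body": {"deltas": "0.094 0 1.85 0 -0.24 | 0.094 0 1.85 0 0 | 0.094 -0.5 1.85 0 0 | 0.094 -0.8 1.85 0 0 | 0.094 -0.9 1.85 0 0 | 0.094 -0.9 1.85 0 0 | 0.094 -0.9 1.85 0 0 | 0.094 -0.9 1.85 0 0 | 0.094 -0.9 1.85 0 0 | 0.094 -0.9 1.85 0 0 | 0.094 -0.9 1.85 0 0 | 0.094 -0.9 1.5 0 0 | 0.094 -0.9 0.6 0 0 | 0.094 -0.75 0.2 0 0 | 0.094 0 0 0 0 | 0.094 0 0 0 0"}}

```text
time: 8.9
tool_pos: [0.6259, 0.2335, 0.2639]
ee_rot: [-3.142, -0.002, -3.02]
wrist_force: [-0.1, 0.3, 0.6]
width: 0.0937
finger_force: 0.0
```

```bash
python3 go.py .6287 .2315 .1676
```

```text
t 8.9 pos [0.6259 0.2335 0.2639] rpy [-3.142e+00 -2.000e-03 -3.020e+00] tool delta [-0.0027 -0.0023  0.0963] q [ 0.27  0.36  0.93  0.    1.85 -1.42] F [-0.1  0.3  0.6] w 0.0937 0.0
```

>>> {"method": "hand_motion", "body": {"deltas": "0.094 -0.135 -0.115 1.5 0 | 0.094 0 0 1.5 0 | 0.094 0 0 1.25 0 | 0.094 0 0 0.55 0 | 0.094 0 0 0 0 | 0.094 0 0 0 0"}}

```text
time: 9.4
tool_pos: [0.6279, 0.2299, 0.1702]
ee_rot: [3.141, 0.0, -3.022]
wrist_force: [0.4, -0.2, 0.5]
width: 0.094
finger_force: 0.0
```

```bash
python3 go.py .6287 .2315 .1676
```

Run:
```python
from h import *
S=snapshot("scene")
cv2.imwrite("pics/g.png",cv2.resize(S["color"][230:330,320:440],(720,600),interpolation=2))
```

```text
t 9.4 pos [0.6279 0.2299 0.1702] rpy [ 3.141  0.    -3.022] tool delta [-0.0009  0.0015  0.0026] q [ 0.27  0.36  1.11  0.    1.67 -1.42] F [ 0.4 -0.2  0.5] w 0.094 0.0
```

View pics/g.png

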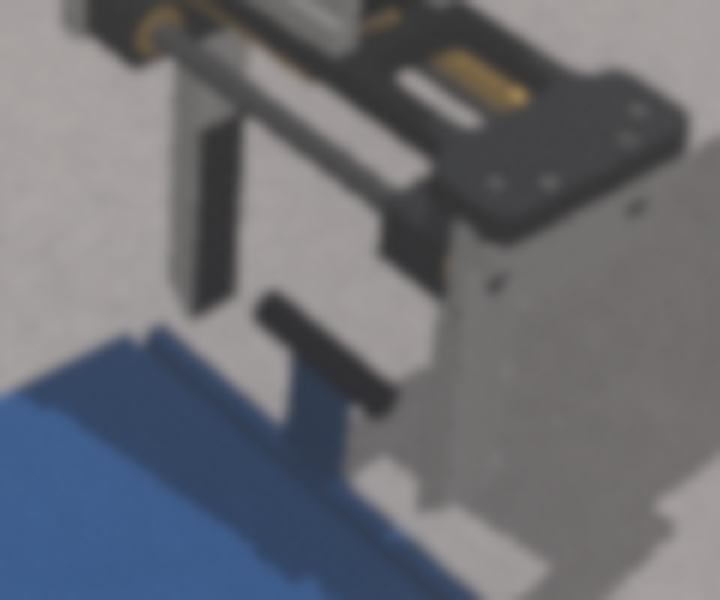

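The bar lies midway between the fingertips and about 20 mm above them, which is a good place to pinch. I'll close and work out the start angle from the roof edge.

To row units: 0.0015 m is 0.075, 0.001 m is 0.05.

>>> {"method": "hand_motion", "body": {"deltas": "0.094 -0.045 0.05 0.075 0 | 0.04 0 0 0 0 | 0.04 0 0 0 0 | 0.04 0 0 0 0 | 0.04 0 0 0 0 | 0.04 0 0 0 0 | 0.04 0 0 0 0 | 0.04 0 0 0 0 | 0.04 0 0 0 0"}}

```text
time: 10.2
tool_pos: [0.6286, 0.2322, 0.168]
ee_rot: [3.14, 0.0, -3.021]
wrist_force: [-0.1, 3.5, -0.7]
width: 0.0496
finger_force: 30.0
```

```bash
python3 go.py .6287 .2315 .1676
```

Run:
```python
from h import *
T=snapshot("top")
for n,p in(("b",((123,167.5),(182.5,159))),("y",((318,170),(381,162)))):
  a,b=[onz(T,q,.15) for q in p];print(n,a,b,(a+b)/2)
for th0 in(.05,):
  th=np.r_[np.linspace(th0,1.5,19)];print(np.round(np.c_[th[1:],.145*np.diff(np.sin(th)),-.145*np.diff(np.cos(th))],4))
```

```text
t 10.2 pos [0.6286 0.2322 0.168 ] rpy [ 3.14   0.    -3.021] tool delta [ 0.     -0.0007  0.0004] q [ 0.27  0.37  1.11  0.    1.66 -1.42] F [-0.1  3.5 -0.7] w 0.0496 30.0
b [0.62943292 0.304902   0.15      ] [0.64552965 0.16106754 0.15      ] [0.63748129 0.23298477 0.15      ]
y [ 0.61276965 -0.15293148  0.15      ] [ 0.62870416 -0.29818012  0.15      ] [ 0.6207369 -0.2255558  0.15     ]
[[1.3060e-01 1.1600e-02 1.1000e-03]
 [2.1110e-01 1.1500e-02 2.0000e-03]
 [2.9170e-01 1.1300e-02 2.9000e-03]
 [3.7220e-01 1.1000e-02 3.8000e-03]
 [4.5280e-01 1.0700e-02 4.7000e-03]
 [5.3330e-01 1.0300e-02 5.5000e-03]
 [6.1390e-01 9.8000e-03 6.3000e-03]
 [6.9440e-01 9.3000e-03 7.1000e-03]
 [7.7500e-01 8.7000e-03 7.8000e-03]
 [8.5560e-01 8.0000e-03 8.5000e-03]
 [9.3610e-01 7.3000e-03 9.1000e-03]
 [1.0167e+00 6.5000e-03 9.7000e-03]
 [1.0972e+00 5.7000e-03 1.0200e-02]
 [1.1778e+00 4.9000e-03 1.0600e-02]
 [1.2583e+00 4.0000e-03 1.1000e-02]
 [1.3389e+00 3.1000e-03 1.1200e-02]
 [1.4194e+00 2.2000e-03 1.1500e-02]
 [1.5000e+00 1.3000e-03 1.1600e-02]]
```

Blue starts at about 0.08–0.1. I'll pull along the arc, in two halves.

To row units: 0.0115 m is 0.575, 0.0113 m is 0.565.

>>> {"method": "hand_motion", "body": {"deltas": "0.04 0.35 0 0.05 0 | 0.04 0.575 0 0.1 0 | 0.04 0.565 0 0.145 0 | 0.04 0.55 0 0.19 0 | 0.04 0.535 0 0.235 0 | 0.04 0.515 0 0.275 0 | 0.04 0.49 0 0.315 0 | 0.04 0.465 0 0.355 0 | 0.04 0 0 0 0 | 0.04 0 0 0 0"}}

```text
time: 11.08
tool_pos: [0.5456, 0.2228, 0.1368]
ee_rot: [3.139, -0.002, -3.02]
wrist_force: [-7.9, 3.3, 7.6]
width: 0.0494
finger_force: 30.0
```

```bash
python3 go.py .4976 .2165 .0363
```

```text
t 11.08 pos [0.5456 0.2228 0.1368] rpy [ 3.139e+00 -2.000e-03 -3.020e+00] tool delta [ 0.0482 -0.0007  0.1006] q [ 0.29  0.2   1.38  0.    1.56 -1.4 ] F [-7.9  3.3  7.6] w 0.0494 30.0
```

>>> {"method": "hand_motion", "body": {"deltas": "0.04 0.575 0 0.3 0 | 0.04 0.4 0 0.425 0 | 0.04 0.365 0 0.455 0 | 0.04 0.325 0 0.485 0 | 0.04 0.285 0 0.51 0 | 0.04 0.245 0 0.53 0 | 0.04 0.2 0 0.55 0 | 0.04 0.155 0 0.56 0 | 0.04 0.11 0 0.575 0 | 0.04 0.04 0 0.4 0 | 0.04 0 0 0 0 | 0.04 0 0 0 0"}}

```text
time: 12.08
tool_pos: [0.4915, 0.2166, 0.0376]
ee_rot: [3.138, -0.006, -3.021]
wrist_force: [-5.1, 6.1, -1.6]
width: 0.0495
finger_force: 30.0
```

```bash
python3 go.py .4948 .2165 .0363
```

```text
t 12.08 pos [0.4915 0.2166 0.0376] rpy [ 3.138 -0.006 -3.021] tool delta [-0.0032 -0.0005  0.0013] q [ 0.31  0.16  1.64  0.    1.35 -1.39] F [-5.1  6.1 -1.6] w 0.0495 30.0
```

Nearly down. I'll press on in small steps to find the stop.

>>> {"method": "hand_motion", "body": {"deltas": "0.04 -0.05 0 0.15 0 | 0.04 0 0 0 0 | 0.04 0 0 0 0"}}

```text
time: 12.33
tool_pos: [0.4913, 0.2166, 0.0347]
ee_rot: [3.138, -0.008, -3.021]
wrist_force: [-7.2, 5.8, 0.3]
width: 0.0493
finger_force: 30.0
```

>>> {"method": "hand_motion", "body": {"deltas": "0.04 0 0 0.15 0 | 0.04 0 0 0 0 | 0.04 0 0 0 0"}}

```text
time: 12.58
tool_pos: [0.4912, 0.2166, 0.0317]
ee_rot: [3.138, -0.009, -3.02]
wrist_force: [-7.3, 5.5, 0.6]
width: 0.0496
finger_force: 30.0
```

>>> {"method": "hand_motion", "body": {"deltas": "0.04 0 0 0.15 0 | 0.04 0 0 0 0 | 0.04 0 0 0 0"}}

```text
time: 12.83
tool_pos: [0.4913, 0.2166, 0.0308]
ee_rot: [3.138, -0.008, -3.021]
wrist_force: [-10.4, 4.7, 9.7]
width: 0.0495
finger_force: 30.0
```

To row units: 0.002 m is 0.1.

>>> {"method": "hand_motion", "body": {"deltas": "0.04 0 0 0.1 0 | 0.04 0 0 0 0 | 0.04 0 0 0 0"}}

```text
time: 13.08
tool_pos: [0.4913, 0.2166, 0.0307]
ee_rot: [3.138, -0.008, -3.02]
wrist_force: [-15.0, 3.1, 16.7]
width: 0.0491
finger_force: 30.0
```

>>> {"method": "hand_motion", "body": {"deltas": "0.04 0 0 -0.15 0 | 0.094 0 0 0 0 | 0.094 0 0 0 0 | 0.094 0 0 0 0 | 0.094 0 0 0 0 | 0.094 0 0 0 0 | 0.094 0 0 0 0 | 0.094 0 0 -1 0 | 0.094 0 0 -1.75 0 | 0.094 0 0 -1.75 0 | 0.094 0 0 -1.75 0 | 0.094 1.75 0 -0.5 0 | 0.094 2 0 0 0 | 0.094 2 0 0 0 | 0.094 2 0 0 0 | 0.094 0 0 0 0 | 0.094 0 0 0 0"}}

```text
time: 14.5
tool_pos: [0.341, 0.1964, 0.1662]
ee_rot: [3.141, 0.002, -3.02]
wrist_force: [-0.2, -0.1, 0.4]
width: 0.0944
finger_force: 0.0
```

Run:
```python
from h import *
S,T=snapshot("scene"),snapshot("top")
im=np.zeros((600,800,3),np.uint8);im[:300]=cv2.resize(T["color"][90:240,100:500],(800,300),interpolation=2);im[300:,:450]=cv2.resize(S["color"][140:340,190:490],(450,300),interpolation=2);cv2.imwrite("pics/i.png",im)
```

```text
(no output)
```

View pics/i.png

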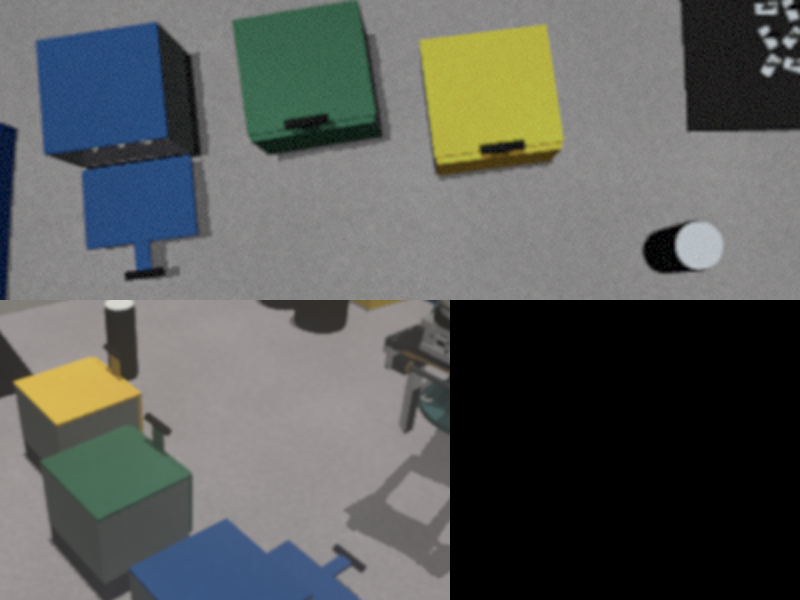

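Blue is fully down, with its bar at top (172,227) and the stop felt at 16 N. Yellow and green are shut, the can is untouched and the robot is clear, so I'm handing in.

```bash
python3 -c "
from bench import robot, telemetry, snapshot
print(robot.close_job())"
```

```text
the job is handed in; nothing more can be done
None
```

The yellow front was shut to its stop first, then the blue front was pulled down to its stop; green stayed shut, the can was not moved, and the job was handed in at about 15 s (no verdict was returned).

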